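# Mount the sanding drum in the bench spindle

### The job

Take the sanding drum (the plain red-brown cylinder) from the wooden rack and set its shank all the way down into the collet of the upright blue bench spindle. Then turn the collet nut clockwise by its red lever knob, round to its stop, so that the collet grips the drum, and let go.

Things in the scene. Friction and masses are not known exactly. Their poses are not given: they have to be found in the camera images.
- drum: Sanding drum: red-brown cylinder 32 mm wide, 36 tall, on a steel shank 12 wide, 40 long; 50 to 100 g. Origin: centre of the shank's lower end, z up; drum spans z 40 to 76 (screw head to 80). Stands in one of 3 holes (14 wide, 34 deep, 70 apart, in a row within 20 deg of world y) of a fixed wooden rack 75 x 220 x 40; beside it a white felt cone and a brass brush wheel, at most 40 wide, 80 tall.
- mouth (a point): Centre of the collet's mouth on the vertical axis of the fixed spindle (blue motor 80 mm wide, steel nut 44 wide), level with the nut's top, 100 mm above the bench; z up. A brass cone narrows from 28 mm wide at the mouth to a 16 mm bore 10 mm lower; the bore's floor is 32 mm below the mouth, so a shank fully home leaves 8 mm between nut and drum.
- nut (a joint): Turn of the collet nut about the spindle's axis, rad: 0 fully loose, growing clockwise seen from above, stop at 1.3. Starts loose at 0 to 0.25. Three jaws in the bore close with it, meet the shank at about 1.0 and squeeze it up to the stop. It stays where it is left. Turning takes about 3 N at the knob, about 5 N near the stop.
- knob (a point): Centre of the red lever knob: an upright cylinder 15 mm wide, 36 tall, on the end of the nut's lever, 90 mm from the spindle's axis. This point is 125 mm above the bench, the knob's top 141, its underside 105. The lever, a level 10 mm steel bar, runs from nut to knob, its axis 93 mm above the bench. Turns with the nut; x points outward along the lever, z up.

How it is judged:
By the outcome, as a careful person would: the job done as asked, in the order asked, and still so for the second after the job is handed in, with the robot touching nothing.
It also fails if it takes over 50 s, if anything falls off the work surface, if the arm or the gripper's body presses on something with over 40 N, if the wrist force passes 120 N, or if a joint passes its speed limit or range.

### The arm

A 7-joint arm with a two-finger parallel gripper is mounted at the origin on the work surface. World frame = base frame: x ahead of the robot, y to its left, z up, the work surface at z = 0. Lengths are in m, angles in rad, forces in N, time in s.
With the tool pointing down it reaches from about 0.4 to 0.875 m from the base axis. Payload 6.5 kg.
Tool frame: the origin (TCP) lies at the very end of the fingers, on their centre line; the grasp point (between the pads) lies 19 mm behind it (bot.grasp_offset is the distance from the TCP to the grasp point, in m); z points along the fingers, y is the line along which they close (so a half turn about z gives the same grasp; the last joint's range is limited). The gripper opens to 88 mm and grips with 3 to 60 N. Pads are 18 mm wide; open, the fingers measure 123 mm over their backs; the gripper's body (75 mm by 187 mm) begins 45 mm behind the grasp point.
Start: joints at [-1.213, 0.536, -0.004, 1.538, 0.003, 1.067, -0.071], TCP at [0.267, 0.592, 0.239] pointing down, gripper open.
Joint ranges: [-2.7, 2.7], [-0.37, 2.16], [-1.27, 1.26], [0.24, 2.4], [-1.31, 4.45], [0.19, 1.91], [-2.76, 2.76]. Speed limits (rad/s): [2.39, 2.39, 3.14, 3.14, 3.14, 3.14, 3.14].

### API

Orientations are given as a rotation vector (axis times angle).
In Python, from plant import bot gives the robot as it stands.
- The arm moves only by the shell command python3 nudge.py 'ROWS' [FORCE]. ROWS is a JSON list of rows, 1 to 10 of them, each of 7 numbers: dx, dy, dz in m, then a rotation vector rx, ry, rz in rad, then the finger opening in m; each row shifts and turns the commanded pose from where the row before left it, along the tool's axes as they then stand; what a row does not reach is not made up. A row lasts 1/8 s, in which the tool goes at most 0.0625 m and 0.188 rad, less where a joint would pass 70% of its speed; a pose out of reach is approached as far as the arm can. The fingers move at their own pace and stop on an object; FORCE is the grip in N (left out, the last holds). Time passes only in rows, so rows that do not move let the fingers close. It prints the time, the measured TCP pose, the force, the opening and the grip force at its end. Input that does not fit is refused with a message, and nothing moves.
- bot.get_state(): the state, without advancing time (a new reading comes with each control period).
- bot.read_camera(name): name is "side" or "top"; returns the picture (400x640x3 uint8, red, green, blue); there is no depth.
- bot.camera_info(name): a dict with "mtx" (3x3 intrinsics, pixels), "pose" (4x4, takes a point from camera to world coordinates). Camera axes: x right, y down, z forward; pixel columns grow to the right and rows downward; lengths in m; the calibration is good to about 2 mm. A picture is of the moment at which its call begins. camera_info takes no time and is no camera call.
- bot.finish_job(): hands the job in; it is judged then, once.
The state is a dict: "clock": time; "joint_pos": joint angles; "qvel": joint speeds; "tau": joint torques, N m; "position": TCP position; "tool_rot": TCP orientation; "ft_force": force on the tool from outside, world axes, zero at the start; "torque": the same for the moment, N m; "finger_gap": finger opening in m; "grip_force": force on a finger pad.
Only numpy, scipy, OpenCV 4.12 (cv2) and the standard library are available. Lean on these libraries where they do the work, as an engineer would, in place of code of your own. Each camera call takes 0.05 s, during which the arm holds its last target. There are 200 camera calls.

## Working session

There is one attempt and no reset: what is moved stays moved. The work goes in short steps, Python scripts to look and compute and a shell command to move; the robot and the scene stay as the last step left them, time stands still between calls to the robot, and variables do not carry over. Pictures are saved under pics/ and viewed, at most 10 in all, crops included, and the job is handed in when it is done.

```bash
ls; mkdir -p pics
python3 - <<'E'
from plant import bot
import cv2,numpy as np
for n in("side","top"):
    im=bot.read_camera(n); cv2.imwrite(f"pics/{n}0.png",im[:,:,::-1]); i=bot.camera_info(n); print(n,np.round(i["mtx"],1).tolist(),np.round(i["pose"],3).tolist())
s=bot.get_state(); print(s["clock"],s["position"],s["tool_rot"],s["finger_gap"],bot.grasp_offset)
E
```

```text
nudge.py
pics
plant.py
side [[501.4, 0.0, 317.3], [0.0, 501.4, 201.5], [0.0, 0.0, 1.0]] [[0.9, -0.323, 0.292, 0.175], [-0.435, -0.677, 0.593, -0.753], [0.006, -0.661, -0.75, 1.048], [0.0, 0.0, 0.0, 1.0]]
top [[425.6, 0.0, 319.5], [0.0, 425.6, 202.8], [0.0, 0.0, 1.0]] [[0.011, -0.993, 0.122, 0.386], [-1.0, -0.008, 0.021, -0.045], [-0.02, -0.122, -0.992, 1.121], [0.0, 0.0, 0.0, 1.0]]
0.1 [0.26709672 0.59199069 0.23792057] [-6.60621336e-01 -3.07112084e+00  2.42114936e-03] 0.08811524412112713 0.0187
```

View pics/side0.png

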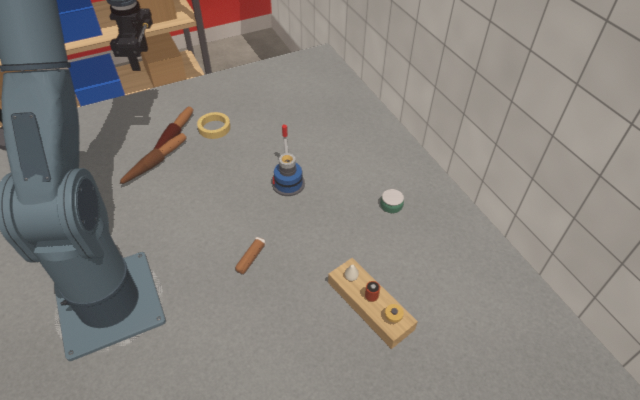

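View pics/top0.png

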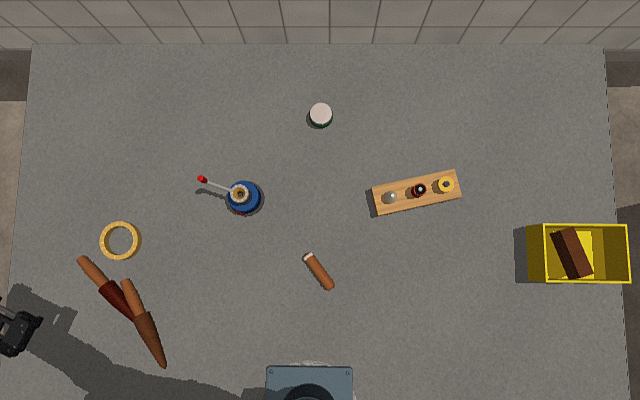

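The side view shows the spindle's mouth near (288,160), the knob at (284,130) and the drum at (372,290). In the top view the mouth is near (239,194), the knob at (202,179) and the drum at (419,190). Next I'll make one enlarged composite to get exact pixels.

Run:
```python
import cv2,numpy as np
s=cv2.imread("pics/side0.png");t=cv2.imread("pics/top0.png")
c=lambda im,x,y,w=64,h=48:cv2.resize(im[y:y+h,x:x+w],None,fx=6,fy=6,interpolation=cv2.INTER_CUBIC)
a=np.vstack([np.hstack([c(s,255,120,64,48),c(s,340,262)]),np.hstack([c(t,195,170),c(t,388,165)])])
cv2.imwrite("pics/c0.png",a)
for n,im in(("side",s),("top",t)):
    h=cv2.cvtColor(im,cv2.COLOR_BGR2HSV)
    m=(((h[...,0]<8)|(h[...,0]>174))&(h[...,1]>150)&(h[...,2]>50)).astype(np.uint8)
    k,l,st,ce=cv2.connectedComponentsWithStats(m)
    for i in range(1,k):
        if st[i,4]>12: print(n,st[i],ce[i].round(1))
```

```text
side [91  0 12  3 19] [95.6  0.4]
side [187   0   6   9  25] [190.    3.1]
side [ 199    0   72   28 1444] [231.3  10.3]
side [189  26   8   5  28] [192.7  28.4]
side [170  29  13   7  49] [176.   32.2]
side [ 68  46  43  13 178] [89.  52.1]
side [158 124  20  23  83] [167.1 133.8]
side [282 125   5  12  40] [284.2 130.4]
side [366 287  13  14 102] [371.4 294.8]
top [197 175  10   8  52] [201.7 178.6]
top [411 184  16  14  51] [416.5 192.2]
top [235 210   8   5  16] [238.7 212.1]
top [100 281  35  39 428] [116.2 298.9]
```

View pics/c0.png

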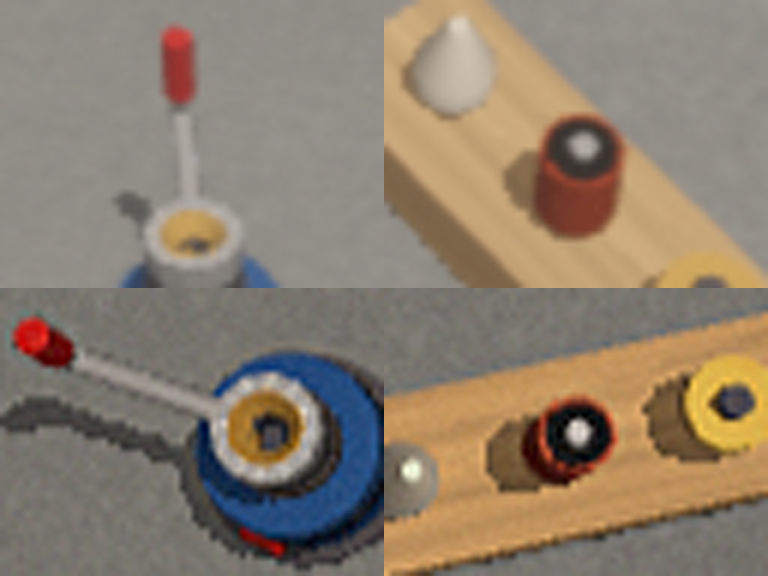

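The crops show the nut's rim centred at side (286.8,158.7) and top (238.7,192.9). The knob's top is at side (283.7,125.2) and top (199.9,177.3), and the drum's top at side (372.5,286) and top (419.7,188.5). I'll triangulate these.

```bash
cat > h.py <<'E'
from plant import bot
import numpy as np
from scipy.spatial.transform import Rotation as R
def ray(n,p):
    i=bot.camera_info(n);T=np.array(i["pose"]);d=T[:3,:3]@np.linalg.solve(i["mtx"],[p[0],p[1],1]);return T[:3,3],d/np.linalg.norm(d)
def tri(ps,pt):
    r=[ray("side",ps),ray("top",pt)]
    P=[np.eye(3)-np.outer(d,d) for _,d in r]
    x=np.linalg.solve(sum(P),sum(p@o for p,(o,_) in zip(P,r)))
    return x,[np.linalg.norm(p@(x-o)) for p,(o,_) in zip(P,r)]
def plane(n,p,z):
    o,d=ray(n,p);return (o+d*(z-o[2])/d[2])
def totool(v):
    s=bot.get_state();return R.from_rotvec(s["tool_rot"]).inv().apply(v)
E
python3 - <<'E'
from h import *
np.set_printoptions(precision=4,suppress=True)
for n,a,b,z in(("mouth",(286.8,158.7),(238.7,192.9),.1),("knobtop",(283.7,125.2),(199.9,177.3),.141),("drumtop",(372.6,286.2),(419.7,188.5),.084)):
    x,e=tri(a,b);print(n,x,e,plane("side",a,z),plane("top",b,z))
for p in((371.7,211.4),(463,197.5),(373,188),(456.5,169.5)):print(plane("top",p,.04))
m,_=tri((286.8,158.7),(238.7,192.9));k,_=tri((283.7,125.2),(199.9,177.3))
d=k-m;print(np.hypot(*d[:2]),np.arctan2(d[1],d[0]))
s=bot.get_state();print(R.from_rotvec(s["tool_rot"]).as_matrix())
E
```

```text
mouth [0.5352 0.1732 0.0997] [np.float64(0.0010421899871225558), np.float64(0.0010421899871225356)] [0.5361 0.1727 0.1   ] [0.5342 0.1735 0.1   ]
knobtop [0.5645 0.2565 0.144 ] [np.float64(0.0004857614241139232), np.float64(0.00048576142411394505)] [0.5663 0.2597 0.141 ] [0.5646 0.2575 0.141 ]
drumtop [ 0.5517 -0.2694  0.0824] [np.float64(0.0005775085715667142), np.float64(0.0005775085715666293)] [ 0.5517 -0.2703  0.084 ] [ 0.5509 -0.2689  0.084 ]
[ 0.4979 -0.1556  0.04  ]
[ 0.5355 -0.3878  0.04  ]
[ 0.5583 -0.1591  0.04  ]
[ 0.608  -0.3734  0.04  ]
0.08828364495882432 1.2325069814832519
[[-0.9116  0.4112 -0.0005]
 [ 0.4112  0.9115 -0.0015]
 [-0.0001 -0.0016 -1.    ]]
```
Drum in rack: hole 34 deep, rack height 40: shank bottom at z=0.006; drum spans z 0.046 to 0.082. Drum top .082 ✓., head .086.

Heights match the text: mouth 0.0997, drum screw head 0.0824 (drum top 0.082), knob top 0.144. The knob's radius comes out at 88 mm. The drum is at (0.551,-0.270), so I'm moving towards it.

```bash
python3 nudge.py '[[-0.0409, -0.0445, 0, 0, 0, 0, 0.088], [-0.0409, -0.0445, 0, 0, 0, 0, 0.088], [-0.0409, -0.0445, 0, 0, 0, 0, 0.088], [-0.0409, -0.0445, 0, 0, 0, 0, 0.088], [-0.0409, -0.0445, 0, 0, 0, 0, 0.088], [-0.0409, -0.0445, 0, 0, 0, 0, 0.088], [-0.0409, -0.0445, 0, 0, 0, 0, 0.088], [-0.0409, -0.0445, 0, 0, 0, 0, 0.088], [-0.0409, -0.0445, 0, 0, 0, 0, 0.088], [-0.0409, -0.0445, 0, 0, 0, 0, 0.088]]'
python3 nudge.py '[[-0.0409, -0.0445, 0, 0, 0, 0, 0.07], [-0.0409, -0.0445, 0, 0, 0, 0, 0.07], [-0.0409, -0.0445, 0, 0, 0, 0, 0.07], [-0.0409, -0.0445, 0, 0, 0, 0, 0.07], [0, 0, 0, 0, 0, 0.158, 0.07], [0, 0, 0, 0, 0, 0.158, 0.07], [0, 0, 0, 0, 0, 0.158, 0.07], [0, 0, 0, 0, 0, 0.158, 0.07], [0, 0, 0, 0, 0, 0.158, 0.07], [0, 0, 0, 0, 0, 0.158, 0.07]]'
```

```bash
cat > go.py <<'E'
import sys
from h import *
t=np.array([float(a) for a in sys.argv[1:4]])
s=bot.get_state();M=R.from_rotvec(s["tool_rot"]).as_matrix()
print(round(s["clock"],2),"pos",s["position"].round(4),"y ang",np.arctan2(M[1,1],M[0,1]).round(4),"z",M[:,2].round(4),"tool move",totool(t-s["position"]).round(4),"F",s["ft_force"].round(2),"gap",round(s["finger_gap"],4),round(s["grip_force"],1))
E
python3 go.py .551 -.2695 .047
```

```text
clock: 1.35
position: [0.4573, 0.0168, 0.2388]
tool_rot: [0.66, 3.071, 0.0]
ft_force: [0.5, -0.3, -0.8]
finger_gap: 0.0882
grip_force: 0.0
clock: 2.6
position: [0.5328, -0.2107, 0.2384]
tool_rot: [-1.995, -2.426, 0.0]
ft_force: [-0.2, 0.1, -0.7]
finger_gap: 0.0702
grip_force: 0.0
2.6 pos [ 0.5328 -0.2107  0.2384] y ang 0.1939 z [-7.e-04  2.e-04 -1.e+00] tool move [-0.0613  0.0066  0.1913] F [-0.16  0.06 -0.7 ] gap 0.0702 0.0
```

```bash
python3 nudge.py '[[-0.0307, 0.0033, 0, 0, 0, 0, 0.07], [-0.0306, 0.0033, 0, 0, 0, 0, 0.07], [0, 0, 0.05, 0, 0, 0, 0.07], [0, 0, 0.05, 0, 0, 0, 0.07], [0, 0, 0.04, 0, 0, 0, 0.07], [0, 0, 0, 0, 0, 0, 0.07]]'; python3 go.py .551 -.2695 .047
python3 - <<'E'
from plant import bot;import cv2
a=bot.read_camera("side")[225:325,310:440,::-1];b=bot.read_camera("top")[140:240,355:485,::-1]
import numpy as np
cv2.imwrite("pics/d1.png",cv2.resize(np.hstack([a,b]),None,fx=3,fy=3,interpolation=2))
E
```

```text
clock: 3.35
position: [0.5494, -0.2683, 0.0958]
tool_rot: [-1.986, -2.426, 0.003]
ft_force: [-0.4, 0.5, 0.3]
finger_gap: 0.0701
grip_force: 0.0
3.35 pos [ 0.5494 -0.2683  0.0958] y ang 0.1991 z [-0.0061  0.0025 -1.    ] tool move [-0.0016  0.0017  0.0488] F [-0.39  0.47  0.32] gap 0.0701 0.0
```

View pics/d1.png

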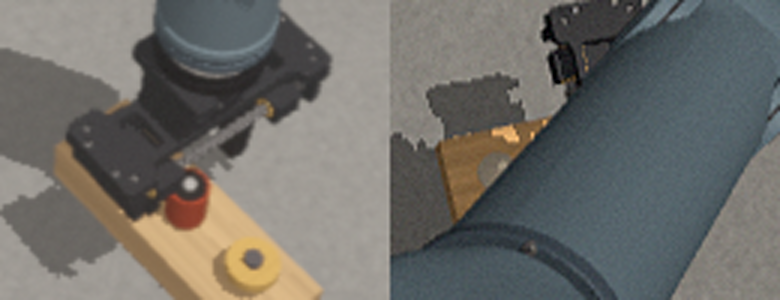

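The gripper straddles the drum, with one finger on each side across the rack and the neighbours clear. I'll go down and grip.

```bash
python3 nudge.py '[[-0.0016, 0.0017, 0.024, 0, 0, 0, 0.07], [0, 0, 0.0245, 0, 0, 0, 0.07], [0, 0, 0, 0, 0, 0, 0.07]]'; python3 go.py .551 -.2695 .047;  python3 nudge.py '[[0, 0, 0, 0, 0, 0, 0.03], [0, 0, 0, 0, 0, 0, 0.03], [0, 0, 0, 0, 0, 0, 0.026], [0, 0, 0, 0, 0, 0, 0.026], [0, 0, 0, 0, 0, 0, 0.026], [0, 0, 0, 0, 0, 0, 0.026]]' 25;python3 go.py .551 -.2695 .047
```

```text
clock: 3.82
position: [0.553, -0.2703, 0.0491]
tool_rot: [-1.988, -2.43, 0.001]
ft_force: [-0.3, -0.3, 1.0]
finger_gap: 0.0702
grip_force: 0.0
3.83 pos [ 0.553  -0.2703  0.0491] y ang 0.1992 z [-0.0019  0.0011 -1.    ] tool move [ 0.0012 -0.0018  0.0021] F [-0.34 -0.29  1.01] gap 0.0702 0.0
clock: 4.58
position: [0.5537, -0.2711, 0.0505]
tool_rot: [1.99, 2.431, 0.0]
ft_force: [-1.0, -0.0, 2.8]
finger_gap: 0.0315
grip_force: 24.8
4.58 pos [ 0.5537 -0.2711  0.0505] y ang 0.1989 z [ 3.e-04 -2.e-04 -1.e+00] tool move [ 0.0021 -0.0024  0.0035] F [-0.99 -0.02  2.81] gap 0.0315 24.8
```

```bash
python3 nudge.py '[[0, 0, -0.03, 0, 0, 0, 0.026], [0, 0, -0.05, 0, 0, 0, 0.026], [0, 0, -0.05, 0, 0, 0, 0.026], [0, 0, -0.02, 0, 0, 0, 0.026], [0, 0, 0, 0, 0, 0, 0.026]]';python3 go.py .5355 .1712 .19
```

```text
clock: 5.2
position: [0.5541, -0.2709, 0.2007]
tool_rot: [1.988, 2.43, 0.001]
ft_force: [1.2, -0.2, -0.3]
finger_gap: 0.0316
grip_force: 24.8
5.2 pos [ 0.5541 -0.2709  0.2007] y ang 0.1994 z [ 1.6e-03 -3.0e-04 -1.0e+00] tool move [0.437  0.0693 0.0105] F [ 1.16 -0.23 -0.3 ] gap 0.0316 24.8
```

```bash
python3 nudge.py '[[0.02, 0.003, 0, 0, 0, 0, 0.026], [0.05, 0.008, 0, 0, 0, 0, 0.026], [0.05, 0.008, 0, 0, 0, 0, 0.026], [0.05, 0.008, 0, 0, 0, 0, 0.026], [0.055, 0.009, 0, 0, 0, 0, 0.026], [0.055, 0.009, 0, 0, 0, 0, 0.026], [0.05, 0.008, 0, 0, 0, 0, 0.026], [0.05, 0.008, 0, 0, 0, 0, 0.026], [0.04, 0.006, 0, 0, 0, 0, 0.026], [0.017, 0.002, 0, 0, 0, 0, 0.026]]'; python3 nudge.py '[[0, 0, 0, 0, 0, 0, 0.026], [0, 0, 0, 0, 0, 0, 0.026]]';python3 go.py .5355 .1712 .19
python3 - <<'E'
from plant import bot;import cv2
import numpy as np
a=bot.read_camera("side");b=bot.read_camera("top");cv2.imwrite("pics/s2.png",a[:,:,::-1])
a=a[80:205,230:360,::-1];b=b[140:265,175:305,::-1]
cv2.imwrite("pics/d2.png",cv2.resize(np.hstack([a,b]),None,fx=3,fy=3,interpolation=2))
E
```

```text
clock: 6.45
position: [0.5325, 0.1747, 0.1983]
tool_rot: [-1.982, -2.434, 0.004]
ft_force: [-0.0, -1.2, -0.7]
finger_gap: 0.0311
grip_force: 24.8
clock: 6.7
position: [0.5348, 0.1689, 0.1999]
tool_rot: [1.993, 2.428, -0.002]
ft_force: [-0.2, -0.8, -0.7]
finger_gap: 0.0318
grip_force: 24.8
6.7 pos [0.5348 0.1689 0.1999] y ang 0.1964 z [-5.0e-04 -1.3e-03 -1.0e+00] tool move [0.0022 0.0011 0.0099] F [-0.22 -0.8  -0.69] gap 0.0318 24.8
```

View pics/d2.png

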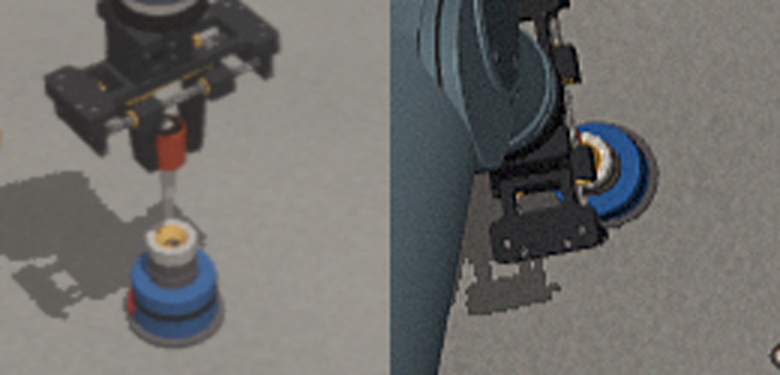

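The drum is held upright just above the mouth: side-view drum centre near (287,128), mouth at (287,159). The shank and lever overlap in the image. I'll compare the drum's measured pixels with its projected position.

Run:
```python
from h import *;import cv2
im=cv2.imread("pics/s2.png");h=cv2.cvtColor(im,cv2.COLOR_BGR2HSV)
m=(((h[...,0]<8)|(h[...,0]>174))&(h[...,1]>130)&(h[...,2]>60));m[:,:275]=0;m[:,300:]=0;m[:100]=0;m[170:]=0
for y in range(116,140):
    x=np.where(m[y])[0]
    if len(x):print(y,x.min(),x.max(),end=' | ')
i=bot.camera_info("side");T=np.linalg.inv(i["pose"]);K=np.array(i["mtx"])
def pr(p):
    q=K@(T[:3,:3]@p+T[:3,3]);return (q[:2]/q[2]).round(1)
for z in(.1555,.1955,.2315):print(z,pr(np.array([.5344,.1709,z])),pr(np.array([.5348,.1689,z])))
```

```text
121 291 291 | 122 291 291 | 123 290 291 | 124 289 291 | 125 283 291 | 126 282 291 | 127 282 291 | 128 282 291 | 129 282 291 | 130 283 291 | 131 283 290 | 132 283 290 | 133 283 290 | 134 283 290 | 135 283 289 | 136 284 287 | 0.1555 [285.6 144.1] [286.1 144.5]
0.1955 [285.  132.5] [285.5 132.9]
0.2315 [284.4 121.6] [284.9 122. ]
```

The left of the drum is hidden by a finger. The right edge gives its centre at about column 284, which agrees with the expected offset to within the cone's capture range. I'll correct and descend.

```bash
python3 nudge.py '[[0.0022, 0.0011, 0.02, 0, 0, 0, 0.026], [0, 0, 0.02, 0, 0, 0, 0.026], [0, 0, 0.01, 0, 0, 0, 0.026], [0, 0, 0, 0, 0, 0, 0.026], [0, 0, 0, 0, 0, 0, 0.026]]';python3 go.py .5355 .1712 .1125;  python3 nudge.py '[[0, 0, 0.01, 0, 0, 0, 0.026], [0, 0, 0.01, 0, 0, 0, 0.026], [0, 0, 0, 0, 0, 0, 0.026]]'; python3 go.py .5355 .1712 .1125
```

```text
clock: 7.42
position: [0.5361, 0.1733, 0.1509]
tool_rot: [1.99, 2.43, 0.001]
ft_force: [-0.5, -0.2, -1.2]
finger_gap: 0.031
grip_force: 24.8
7.42 pos [0.5361 0.1733 0.1509] y ang 0.1985 z [ 1.1e-03  3.0e-04 -1.0e+00] tool move [-0.0019 -0.0011  0.0384] F [-0.48 -0.18 -1.23] gap 0.031 24.8
clock: 7.8
position: [0.535, 0.1733, 0.1292]
tool_rot: [-1.989, -2.431, 0.002]
ft_force: [-0.2, -0.9, -0.0]
finger_gap: 0.031
grip_force: 24.8
7.8 pos [0.535  0.1733 0.1292] y ang 0.1991 z [-1.3e-03 -8.0e-04 -1.0e+00] tool move [-0.0022  0.0001  0.0167] F [-0.17 -0.91 -0.03] gap 0.031 24.8
```

```bash
python3 nudge.py '[[0, 0, 0.007, 0, 0, 0, 0.026], [0, 0, 0.006, 0, 0, 0, 0.026], [0, 0, 0, 0, 0, 0, 0.026]]';python3 go.py .5355 .1732 .1125;  python3 nudge.py '[[0, 0, 0.003, 0, 0, 0, 0.026], [0, 0, 0, 0, 0, 0, 0.026]]'; python3 go.py .5355 .1732 .1125
```

```text
clock: 8.18
position: [0.5353, 0.1734, 0.1168]
tool_rot: [-1.99, -2.431, 0.001]
ft_force: [0.9, 0.1, -0.1]
finger_gap: 0.0314
grip_force: 24.8
8.18 pos [0.5353 0.1734 0.1168] y ang 0.199 z [-5.e-04 -4.e-04 -1.e+00] tool move [-0.0002  0.0001  0.0043] F [ 0.88  0.06 -0.12] gap 0.0314 24.8
clock: 8.43
position: [0.5355, 0.1735, 0.1141]
tool_rot: [-1.99, -2.431, 0.0]
ft_force: [-0.0, 0.2, -0.4]
finger_gap: 0.0315
grip_force: 24.8
8.43 pos [0.5355 0.1735 0.1141] y ang 0.199 z [-1.e-04 -0.e+00 -1.e+00] tool move [-0.0003 -0.      0.0016] F [-0.03  0.21 -0.41] gap 0.0315 24.8
```

```bash
python3 nudge.py '[[0, 0, 0.002, 0, 0, 0, 0.026], [0, 0, 0, 0, 0, 0, 0.026]]';  python3 nudge.py '[[0, 0, 0.002, 0, 0, 0, 0.026], [0, 0, 0, 0, 0, 0, 0.026]]'; python3 go.py .5355 .1732 .1125
```

```text
clock: 8.68
position: [0.5357, 0.1736, 0.1125]
tool_rot: [1.99, 2.431, 0.001]
ft_force: [-0.9, -0.1, 1.0]
finger_gap: 0.0316
grip_force: 24.8
clock: 8.93
position: [0.5361, 0.1737, 0.1122]
tool_rot: [-1.99, -2.431, -0.002]
ft_force: [-5.7, -0.8, 20.1]
finger_gap: 0.0312
grip_force: 25.1
8.93 pos [0.5361 0.1737 0.1122] y ang 0.1988 z [ 6.0e-04  1.5e-03 -1.0e+00] tool move [-0.0003 -0.0007 -0.0003] F [-5.72 -0.76 20.13] gap 0.0312 25.1
```

The drum bottomed at the expected height with 20 N up, so I'm releasing and lifting off.

```bash
python3 nudge.py '[[0, 0, -0.001, 0, 0, 0, 0.026], [0, 0, 0, 0, 0, 0, 0.06], [0, 0, 0, 0, 0, 0, 0.06], [0, 0, 0, 0, 0, 0, 0.06], [0, 0, -0.03, 0, 0, 0, 0.06], [0, 0, -0.05, 0, 0, 0, 0.06], [0, 0, -0.03, 0, 0, 0, 0.06]]' 15
python3 nudge.py '[[0.05, 0, 0, 0, 0, 0, 0.06], [0.05, 0, 0, 0, 0, 0, 0.06], [0.05, 0, 0, 0, 0, 0, 0.06], [0.05, 0, 0, 0, 0, 0, 0.06], [0, 0, 0, 0, 0, 0, 0.06]]'
python3 go.py .5645 .2575 .106
python3 - <<'E'
from plant import bot;import cv2
import numpy as np
a=bot.read_camera("side");b=bot.read_camera("top")
cv2.imwrite("pics/s3.png",a[:,:,::-1]);cv2.imwrite("pics/t3.png",b[:,:,::-1])
a=a[110:210,230:360,::-1];b=b[140:240,175:305,::-1]
cv2.imwrite("pics/d3.png",cv2.resize(np.hstack([a,b]),None,fx=3,fy=3,interpolation=2))
E
```

```text
clock: 9.8
position: [0.5362, 0.1735, 0.2232]
tool_rot: [1.989, 2.43, 0.003]
ft_force: [-0.7, -0.2, -0.8]
finger_gap: 0.0602
grip_force: 0.0
clock: 10.42
position: [0.4935, 0.3747, 0.2204]
tool_rot: [-1.979, -2.437, -0.0]
ft_force: [1.0, -0.3, -0.1]
finger_gap: 0.0601
grip_force: 0.0
10.43 pos [0.4935 0.3747 0.2204] y ang 0.2068 z [-0.0013  0.0015 -1.    ] tool move [-0.1295  0.0455  0.1141] F [ 0.99 -0.33 -0.13] gap 0.0601 0.0
```

View pics/d3.png

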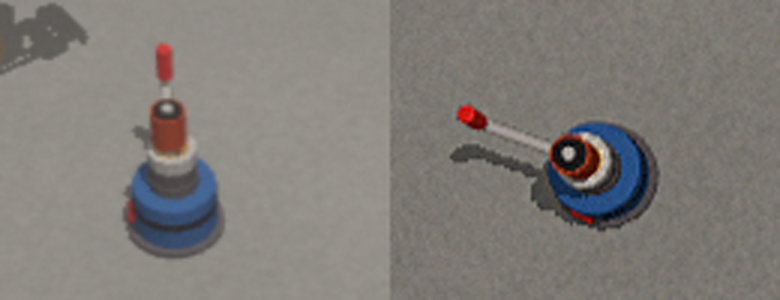

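The drum stands upright in the collet with a small gap above the nut. The knob is still at top-view (200,177), and its lever angle is 1.233 rad. I'll go to the knob with the closing line tangential.

```bash
python3 nudge.py '[[0, 0, 0, 0, 0, 0.18, 0.06], [0, 0, 0, 0, 0, 0.18, 0.06], [0, 0, 0, 0, 0, 0.18, 0.06], [0, 0, 0, 0, 0, 0, 0.06]]'
python3 go.py .565 .258 .108
```

```text
clock: 11.02
position: [0.4967, 0.3677, 0.2212]
tool_rot: [2.566, 1.81, -0.001]
ft_force: [0.6, -0.1, -0.4]
finger_gap: 0.0597
grip_force: 0.0
11.03 pos [0.4967 0.3677 0.2212] y ang -0.342 z [ 3.0e-04 -1.2e-03 -1.0e+00] tool move [-0.0803  0.1011  0.1134] F [ 0.61 -0.08 -0.35] gap 0.0597 0.0
```

```bash
python3 nudge.py '[[-0.027, 0.034, 0, 0, 0, 0, 0.06], [-0.027, 0.034, 0, 0, 0, 0, 0.06], [-0.026, 0.033, 0, 0, 0, 0, 0.06], [0, 0, 0, 0, 0, 0, 0.06], [0, 0, 0.03, 0, 0, 0, 0.06], [0, 0, 0.02, 0, 0, 0, 0.06], [0, 0, 0, 0, 0, 0, 0.06], [0, 0, 0, 0, 0, 0, 0.06]]'
python3 go.py .565 .258 .108
```

```text
clock: 12.02
position: [0.5648, 0.2606, 0.1719]
tool_rot: [2.565, 1.813, 0.001]
ft_force: [1.3, 0.3, 0.5]
finger_gap: 0.0603
grip_force: 0.0
12.03 pos [0.5648 0.2606 0.1719] y ang -0.3402 z [ 8.e-04  2.e-04 -1.e+00] tool move [-0.0024  0.0011  0.0639] F [1.33 0.35 0.51] gap 0.0603 0.0
```

```bash
python3 nudge.py '[[-0.002, 0.001, 0.03, 0, 0, 0, 0.06], [0, 0, 0.025, 0, 0, 0, 0.06], [0, 0, 0.009, 0, 0, 0, 0.06], [0, 0, 0, 0, 0, 0, 0.06]]'
python3 go.py .565 .258 .108
python3 nudge.py '[[0, 0, 0, 0, 0, 0, 0.02], [0, 0, 0, 0, 0, 0, 0.01], [0, 0, 0, 0, 0, 0, 0.01], [0, 0, 0, 0, 0, 0, 0.01], [0, 0, 0, 0, 0, 0, 0.01], [0, 0, 0, 0, 0, 0, 0.01]]' 12
python3 go.py .565 .258 .108
```

```text
clock: 12.52
position: [0.565, 0.2583, 0.1077]
tool_rot: [2.566, 1.813, 0.001]
ft_force: [-1.0, 1.8, -0.1]
finger_gap: 0.0601
grip_force: 0.0
12.53 pos [0.565  0.2583 0.1077] y ang -0.3407 z [ 5.e-04  1.e-04 -1.e+00] tool move [-0.0003  0.0001 -0.0003] F [-1.    1.78 -0.05] gap 0.0601 0.0
clock: 13.28
position: [0.5648, 0.2582, 0.1073]
tool_rot: [2.566, 1.812, 0.0]
ft_force: [-0.5, 0.3, 0.5]
finger_gap: 0.0142
grip_force: 12.0
13.28 pos [0.5648 0.2582 0.1073] y ang -0.341 z [ 3.e-04  1.e-04 -1.e+00] tool move [-0.0001  0.0002 -0.0007] F [-0.49  0.31  0.52] gap 0.0142 12.0
```

```bash
python3 nudge.py '[[-0.00045, 0.009, 0, 0, 0, 0.1, 0.01], [-0.00045, 0.009, 0, 0, 0, 0.1, 0.01], [-0.00045, 0.009, 0, 0, 0, 0.1, 0.01], [-0.00045, 0.009, 0, 0, 0, 0.1, 0.01], [-0.00045, 0.009, 0, 0, 0, 0.1, 0.01], [0, 0, 0, 0, 0, 0, 0.01]]' 18
cat > arc.py <<'E'
from h import *
s=bot.get_state();p=s["position"];M=R.from_rotvec(s["tool_rot"]).as_matrix();c=np.array([.5357,.1735]);d=p[:2]-c
print(round(s["clock"],2),"r",np.hypot(*d).round(4),"turned",(1.233-np.arctan2(d[1],d[0])).round(3),"yaw turned",(-.341-np.arctan2(M[1,1],M[0,1])).round(3),"F tool",totool(s["ft_force"]).round(1),"z",p[2].round(4),"gap",s["finger_gap"].__round__(4))
E
python3 arc.py
```

```text
clock: 14.02
position: [0.6023, 0.2329, 0.1073]
tool_rot: [2.934, 1.121, 0.001]
ft_force: [1.5, -0.2, 1.2]
finger_gap: 0.0144
grip_force: 18.0
14.03 r 0.0893 turned 0.505 yaw turned 0.5 F tool [ 1.   1.2 -1.2] z 0.1073 gap 0.0144
```

```bash
python3 nudge.py '[[-0.00045, 0.009, 0, 0, 0, 0.1, 0.01], [-0.00045, 0.009, 0, 0, 0, 0.1, 0.01], [-0.00045, 0.009, 0, 0, 0, 0.1, 0.01], [-0.00045, 0.009, 0, 0, 0, 0.1, 0.01], [-0.00045, 0.009, 0, 0, 0, 0.1, 0.01], [0, 0, 0, 0, 0, 0, 0.01]]'
python3 arc.py
python3 nudge.py '[[-0.0001, 0.0045, 0, 0, 0, 0.05, 0.01], [0, 0, 0, 0, 0, 0, 0.01]]'
python3 arc.py
```

```text
clock: 14.78
position: [0.6224, 0.1936, 0.1073]
tool_rot: [3.12, 0.363, 0.001]
ft_force: [0.3, -1.4, 0.5]
finger_gap: 0.014
grip_force: 18.0
14.78 r 0.089 turned 1.006 yaw turned 0.998 F tool [ 0.   1.4 -0.5] z 0.1073 gap 0.014
clock: 15.02
position: [0.6232, 0.1897, 0.1073]
tool_rot: [-3.128, -0.283, -0.0]
ft_force: [-0.4, 1.4, 2.8]
finger_gap: 0.0143
grip_force: 18.0
15.03 r 0.089 turned 1.05 yaw turned 1.049 F tool [-0.1 -1.5 -2.8] z 0.1073 gap 0.0143
```

```bash
for i in 1; do python3 nudge.py '[[-0.0001, 0.0045, 0, 0, 0, 0.05, 0.01], [-0.0001, 0.0045, 0, 0, 0, 0.05, 0.01], [0, 0, 0, 0, 0, 0, 0.01]]'; done
python3 arc.py
python3 nudge.py '[[-0.0001, 0.0045, 0, 0, 0, 0.05, 0.01], [0, 0, 0, 0, 0, 0, 0.01]]'
python3 arc.py
python3 nudge.py '[[-0.0001, 0.0045, 0, 0, 0, 0.05, 0.01], [0, 0, 0, 0, 0, 0, 0.01]]'
python3 arc.py
```

```text
clock: 15.4
position: [0.6245, 0.1797, 0.1073]
tool_rot: [3.138, 0.123, 0.0]
ft_force: [-0.9, 1.3, 3.4]
finger_gap: 0.0138
grip_force: 18.0
15.4 r 0.089 turned 1.164 yaw turned 1.152 F tool [-0.8 -1.4 -3.4] z 0.1073 gap 0.0138
clock: 15.65
position: [0.6246, 0.177, 0.1072]
tool_rot: [-3.14, -0.045, 0.0]
ft_force: [-1.0, 5.3, 3.4]
finger_gap: 0.0144
grip_force: 18.0
15.65 r 0.0889 turned 1.194 yaw turned 1.201 F tool [-0.9 -5.3 -3.4] z 0.1072 gap 0.0144
clock: 15.9
position: [0.6244, 0.1769, 0.1072]
tool_rot: [-3.134, 0.029, 0.002]
ft_force: [-1.5, 12.6, 3.3]
finger_gap: 0.0142
grip_force: 18.0
15.9 r 0.0888 turned 1.194 yaw turned 1.248 F tool [ -1.7 -12.6  -3.2] z 0.1072 gap 0.0142
```

The knob has stopped at 1.194 rad turned while the force rose from 5 to 12.6 N, so that is the stop. I'll give one more small push to confirm, then relax and let go.

```bash
python3 nudge.py '[[0, 0.004, 0, 0, 0, 0, 0.01], [0, 0, 0, 0, 0, 0, 0.01]]'
python3 arc.py
python3 nudge.py '[[0, -0.004, 0, 0, 0, 0, 0.01], [0, -0.004, 0, 0, 0, 0, 0.03], [0, 0, 0, 0, 0, 0, 0.05], [0, 0, 0, 0, 0, 0, 0.05], [0, 0, 0, 0, 0, 0, 0.05], [0, 0, 0, 0, 0, 0, 0.05]]'
python3 arc.py
```

```text
clock: 16.15
position: [0.6244, 0.1768, 0.1072]
tool_rot: [-3.13, 0.024, 0.002]
ft_force: [-1.5, 20.0, 4.5]
finger_gap: 0.0143
grip_force: 18.0
16.15 r 0.0887 turned 1.196 yaw turned 1.245 F tool [ -1.8 -20.   -4.2] z 0.1072 gap 0.0143
clock: 16.9
position: [0.6249, 0.175, 0.1072]
tool_rot: [3.141, -0.033, 0.0]
ft_force: [-0.0, 0.6, -0.6]
finger_gap: 0.0498
grip_force: 0.0
16.9 r 0.0892 turned 1.216 yaw turned 1.251 F tool [-0.  -0.6  0.6] z 0.1072 gap 0.0498
```

Released. I'll go straight up and clear, then look.

```bash
python3 nudge.py '[[0, 0, -0.03, 0, 0, 0, 0.05], [0, 0, -0.05, 0, 0, 0, 0.05], [0, 0, -0.05, 0, 0, 0, 0.05], [0, -0.05, 0, 0, 0, 0, 0.05], [0, -0.06, 0, 0, 0, 0, 0.05], [0, -0.06, 0, 0, 0, 0, 0.05], [0, -0.06, 0, 0, 0, 0, 0.05], [0, 0, 0, 0, 0, 0, 0.05], [0, 0, 0, 0, 0, 0, 0.05]]'
python3 - <<'E'
from plant import bot;import cv2
import numpy as np
a=bot.read_camera("side")[110:210,230:360,::-1];b=bot.read_camera("top")[140:240,175:305,::-1]
cv2.imwrite("pics/d4.png",cv2.resize(np.hstack([a,b]),None,fx=3,fy=3,interpolation=2))
E
```

```text
clock: 18.02
position: [0.6296, 0.4045, 0.237]
tool_rot: [3.14, -0.032, 0.0]
ft_force: [0.1, -0.9, 0.0]
finger_gap: 0.0501
grip_force: 0.0
```

View pics/d4.png

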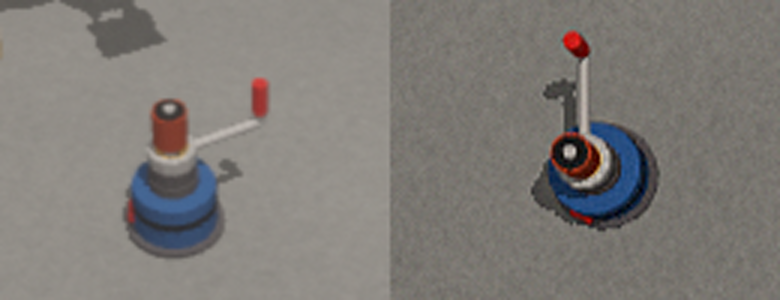

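The drum is upright and fully home, and the lever now points along +x with the knob at top-view (236,154). The robot is clear, so I'm handing in.

```bash
python3 -c "
from plant import bot
print(bot.finish_job())"
```

```text
the job is handed in; nothing more can be done
None
```

The drum is fully down in the collet, the nut is turned clockwise to its stop, the gripper has let go, and the job was handed in at about 18 s; no verdict was returned.

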